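Finish the shortbread tower and hold the turntable lever on its third click

TASK

Finish the shortbread tower on the cake turntable: lay the two loose shortbread fingers on top as its third layer, crosswise to the second layer and straight above the bottom pair. Then press the turntable's spring lever down past its first and second clicks to the third, which swings the tower a quarter turn for decorating, and finish while still holding the lever down there with the gripper's fingers, with the whole tower standing in order on the plate. Leave the other kitchen things where they are.

Things in the scene. Friction and masses are not known exactly. Their poses are not given: they have to be found in the camera images.
- bottom_left: A shortbread finger, pale gold biscuit, 100 x 24 x 18 mm (own x, y, z), about 35 g, identical to the others. Origin: centre of its underside; x along its length. Bottom layer of the tower, lies along plate_top x on its +y side.
- bottom_right: A shortbread finger, pale gold biscuit, 100 x 24 x 18 mm (own x, y, z), about 35 g, identical to the others. Origin: centre of its underside; x along its length. Bottom layer of the tower, lies along plate_top x on its -y side.
- second_near: A shortbread finger, pale gold biscuit, 100 x 24 x 18 mm (own x, y, z), about 35 g, identical to the others. Origin: centre of its underside; x along its length. Second layer, lies along plate_top y, on the -x side of the plate's centre.
- second_far: A shortbread finger, pale gold biscuit, 100 x 24 x 18 mm (own x, y, z), about 35 g, identical to the others. Origin: centre of its underside; x along its length. Second layer, lies along plate_top y, on the +x side of the plate's centre.
- loose_a: A shortbread finger, pale gold biscuit, 100 x 24 x 18 mm (own x, y, z), about 35 g, identical to the others. Origin: centre of its underside; x along its length. Lies flat on the granite, to be laid on the tower.
- loose_b: A shortbread finger, pale gold biscuit, 100 x 24 x 18 mm (own x, y, z), about 35 g, identical to the others. Origin: centre of its underside; x along its length. Lies flat on the granite, to be laid on the tower.
- turntable: Fixed white base of the turntable, 170 mm across, 30 high. Origin: centre of underside, on the plate's axis. The lever points along +y from a pin 115 mm out, 55 mm up, between two cheeks 68 mm high, 52 mm over their outsides. The plate is geared to the lever: 3.08 rad anticlockwise from above per rad of lever, and back with it.
- plate_top (a point): Centre of the top face of the round aluminium plate (200 mm across, 45 mm above the bench), z up; turns with the plate; with the lever up its x, y are parallel to the base's. Each tower layer: two fingers with centre lines 36 mm either side of the centre (a few mm out): first along x, second along y; the third goes along x, underside 36 mm above this point.
- lever_bar (a point): Centre of the white round thumb bar across the lever's end: 20 mm diameter, 50 mm long along the point's x (level), 85 mm from the hinge pin. With the lever up it is about 79 mm above the bench, at the third click about 36 mm. Press it down from above.
- index_lever (a joint): Lever angle in rad: 0 up at rest (its arm 0.28 rad above level), growing as its end is pressed down; clicks at 0.17, 0.34, 0.51, stop at 0.56. The spring returns it to 0 whenever let go, also from the clicks. The bar needs about 2.5 N to start and about 8 N at the third click, 9 to 10 N just before it; each click adds, then takes, about 2 N on the way.
- sieve: Bystander. Stainless sieve, bowl 130 mm across, 50 high, with a handle reaching 150 mm along its +y; loose. Origin: centre of its underside.
- scraper: Bystander. White plastic bench scraper lying flat, 90 (x) x 130 (y) mm, 4 thick with a 12 mm rib; loose. Origin: centre of its underside.
- mug: Bystander. White ceramic mug holding steel piping tips, 84 mm across, 95 high (tips to about 115), handle on its +y; loose. Origin: centre of its underside.
- glass_bowl: Bystander. Glass bowl, 140 mm across, 60 high; loose. Origin: centre of its underside.
- cutter: Bystander. Round steel biscuit cutter, a ring 64 mm across, 28 high; loose. Origin: centre of its underside.
Not all that is in view belongs to the job. Leave any pink or turquoise look-alike of the loose_b alone.

How it is judged:
On the way, in this order (a step that is already met when the one before it is completed fails the run):
1. both loose fingers lie released on the tower as its third layer, the lever still up ((((x of loose_a in the frame of plate_top between -0.018 and 0.018 m and y of loose_a in the frame of plate_top between 0.018 and 0.054 m and z of loose_a in the frame of plate_top between 0.03 and 0.042 m and angle between the x axis of loose_a and the x axis of plate_top, either way round below 0.25 rad and angle between loose_a's own z axis and vertical below 0.12 rad) and (x of loose_b in the frame of plate_top between -0.018 and 0.018 m and y of loose_b in the frame of plate_top between -0.054 and -0.018 m and z of loose_b in the frame of plate_top between 0.03 and 0.042 m and angle between the x axis of loose_b and the x axis of plate_top, either way round below 0.25 rad and angle between loose_b's own z axis and vertical below 0.12 rad)) or ((x of loose_b in the frame of plate_top between -0.018 and 0.018 m and y of loose_b in the frame of plate_top between 0.018 and 0.054 m and z of loose_b in the frame of plate_top between 0.03 and 0.042 m and angle between the x axis of loose_b and the x axis of plate_top, either way round below 0.25 rad and angle between loose_b's own z axis and vertical below 0.12 rad) and (x of loose_a in the frame of plate_top between -0.018 and 0.018 m and y of loose_a in the frame of plate_top between -0.054 and -0.018 m and z of loose_a in the frame of plate_top between 0.03 and 0.042 m and angle between the x axis of loose_a and the x axis of plate_top, either way round below 0.25 rad and angle between loose_a's own z axis and vertical below 0.12 rad))) and x of bottom_left in the frame of plate_top between -0.018 and 0.018 m and y of bottom_left in the frame of plate_top between 0.018 and 0.054 m and z of bottom_left in the frame of plate_top between -0.006 and 0.006 m and angle between the x axis of each of bottom_left, bottom_right and the x axis of plate_top, either way round below 0.25 rad and angle between each of bottom_left, bottom_right, second_near, second_far's own z axis and vertical below 0.12 rad and x of bottom_right in the frame of plate_top between -0.018 and 0.018 m and y of bottom_right in the frame of plate_top between -0.054 and -0.018 m and z of bottom_right in the frame of plate_top between -0.006 and 0.006 m and x of second_near in the frame of plate_top between -0.054 and -0.018 m and y of second_near in the frame of plate_top between -0.018 and 0.018 m and z of second_near in the frame of plate_top between 0.012 and 0.024 m and angle between the x axis of each of second_near, second_far and the y axis of plate_top, either way round below 0.25 rad and x of second_far in the frame of plate_top between 0.018 and 0.054 m and y of second_far in the frame of plate_top between -0.018 and 0.018 m and z of second_far in the frame of plate_top between 0.012 and 0.024 m and contact force between each of the arm, the fingers and loose_a below 0.05 N and contact force between each of the arm, the fingers and loose_b below 0.05 N and linear speed of each of loose_a, loose_b below 0.02 m/s and value of joint index_lever below 0.1 rad), for 0.2 s.
2. the fingers hold the lever at the third click (value of joint index_lever above 0.45 rad and contact force between the fingers and index_lever above 2 N), for 0.3 s.
At the end, for the whole second after the job is handed in: The gripper's fingers hold the lever still above 0.45 rad (third click or stop) with over 2 N. All six biscuits lie level, still and untouched on the plate as three crosswise layers: within 18 mm (x, y) and 6 mm (z) of their places, 0.25 rad of their direction (all of step 2 and (((x of loose_a in the frame of plate_top between -0.018 and 0.018 m and y of loose_a in the frame of plate_top between 0.018 and 0.054 m and z of loose_a in the frame of plate_top between 0.03 and 0.042 m and angle between the x axis of loose_a and the x axis of plate_top, either way round below 0.25 rad and angle between loose_a's own z axis and vertical below 0.12 rad) and (x of loose_b in the frame of plate_top between -0.018 and 0.018 m and y of loose_b in the frame of plate_top between -0.054 and -0.018 m and z of loose_b in the frame of plate_top between 0.03 and 0.042 m and angle between the x axis of loose_b and the x axis of plate_top, either way round below 0.25 rad and angle between loose_b's own z axis and vertical below 0.12 rad)) or ((x of loose_b in the frame of plate_top between -0.018 and 0.018 m and y of loose_b in the frame of plate_top between 0.018 and 0.054 m and z of loose_b in the frame of plate_top between 0.03 and 0.042 m and angle between the x axis of loose_b and the x axis of plate_top, either way round below 0.25 rad and angle between loose_b's own z axis and vertical below 0.12 rad) and (x of loose_a in the frame of plate_top between -0.018 and 0.018 m and y of loose_a in the frame of plate_top between -0.054 and -0.018 m and z of loose_a in the frame of plate_top between 0.03 and 0.042 m and angle between the x axis of loose_a and the x axis of plate_top, either way round below 0.25 rad and angle between loose_a's own z axis and vertical below 0.12 rad))) and x of bottom_left in the frame of plate_top between -0.018 and 0.018 m and y of bottom_left in the frame of plate_top between 0.018 and 0.054 m and z of bottom_left in the frame of plate_top between -0.006 and 0.006 m and angle between the x axis of each of bottom_left, bottom_right and the x axis of plate_top, either way round below 0.25 rad and angle between each of bottom_left, bottom_right, second_near, second_far's own z axis and vertical below 0.12 rad and x of bottom_right in the frame of plate_top between -0.018 and 0.018 m and y of bottom_right in the frame of plate_top between -0.054 and -0.018 m and z of bottom_right in the frame of plate_top between -0.006 and 0.006 m and x of second_near in the frame of plate_top between -0.054 and -0.018 m and y of second_near in the frame of plate_top between -0.018 and 0.018 m and z of second_near in the frame of plate_top between 0.012 and 0.024 m and angle between the x axis of each of second_near, second_far and the y axis of plate_top, either way round below 0.25 rad and x of second_far in the frame of plate_top between 0.018 and 0.054 m and y of second_far in the frame of plate_top between -0.018 and 0.018 m and z of second_far in the frame of plate_top between 0.012 and 0.024 m and contact force between each of the arm, the fingers and loose_a below 0.05 N and contact force between each of the arm, the fingers and loose_b below 0.05 N and linear speed of each of loose_a, loose_b below 0.02 m/s and velocity of joint index_lever between -0.1 and 0.1 rad/s); the arm keeps its last pose, push and grip.
It fails at once if another kitchen thing is shoved more than 30 mm (distance of any of sieve, scraper, mug, glass_bowl, cutter from where it was at the start of the episode above 0.03 m).
It fails at once if another kitchen thing is tipped over (angle between any of sieve, scraper, mug, glass_bowl, cutter's own z axis and vertical above 0.4 rad).
It also fails if it takes over 67 s, if anything falls off the work surface, if the arm or the gripper's body presses on something with over 40 N, if the wrist force passes 120 N, or if a joint passes its speed limit or range.

ROBOT

A 7-joint arm with a two-finger parallel gripper is mounted at the origin on the work surface. World frame = base frame: x ahead of the robot, y to its left, z up, the work surface at z = 0. Lengths are in m, angles in rad, forces in N, time in s.
With the tool pointing down it reaches from about 0.4 to 0.85 m from the base axis. Payload 10.4 kg.
Tool frame: the origin (TCP) lies midway between the tips of the shut fingers; the grasp point (between the pads) lies 19 mm behind it (tcp_to_grasp is the distance from the TCP to the grasp point, in m); z points along the fingers, y is the line along which they close (so a half turn about z gives the same grasp; the last joint's range is limited). The gripper opens to 87 mm and grips with 3 to 60 N. Pads are 19 mm wide; open, the fingers measure 117 mm over their backs; the gripper's body (75 mm by 190 mm) begins 51 mm behind the grasp point.
Start: joints at [1.097, 0.332, -0.065, 1.46, 0.022, 1.35, -0.088], TCP at [0.272, -0.563, 0.223] pointing down, gripper open.
Joint ranges: [-2.6, 2.6], [-0.5, 2.12], [-1.47, 1.34], [0.16, 2.42], [-1.27, 4.41], [0.06, 2.06], [-2.6, 2.6]. Speed limits (rad/s): [2.22, 2.22, 2.79, 2.79, 3.14, 3.14, 3.14].

INTERFACE

Orientations are given as a 3x3 rotation matrix whose columns are the frame's x, y, z axes.
In Python, from bench import get_state, get_image, camera_model, close_job, tcp_to_grasp gives the robot as it stands.
- The arm moves only by the tool drive_tool, never from a script. Its argument "rows" is a list of rows, each a list of 7 numbers: the turn, a rotation vector about the tool's x, y, z in shares of 4 rad (1.0 is 4 rad), then the shift along the tool's x, y, z in normalised numbers (1 is 0.4 m), then the opening, from -1 (shut) to 1 (fully open). A call has 1 to 10 rows; each row is the pose to reach, as a shift and turn from the pose commanded when the call began, along the tool's axes at that moment; what a row does not reach only later rows make up. A row lasts 1/8 s, in which the tool goes at most 62.5 mm and 10.7 degrees, less where a joint would pass 70% of its speed; a pose out of reach is approached as far as the arm can. A call with a gripper value outside its range is refused whole. The fingers move at their own pace and stop on an object; "force" is the grip in N (left out, the last holds). Time passes only in rows, so rows that repeat a pose let the fingers close. It gives the time, the measured TCP pose, the force, the opening and the grip force at its end, in the units of the state.
- get_state(): the state, without advancing time (a new reading comes with each control period).
- get_image(name): name is "side" or "top" or "wrist"; returns the picture (480x640x3 uint8, red, green, blue); there is no depth.
- camera_model(name): a dict with "camera_matrix" (3x3 intrinsics, pixels), "rvec" (rotation vector, rad) and "tvec" (3), from world to camera coordinates, as OpenCV has them. Camera axes: x right, y down, z forward; pixel columns grow to the right and rows downward; lengths in m; the calibration is good to about 2 mm. A picture is of the moment at which its call begins: read the wrist's pose just before it. camera_model takes no time and is no camera call; for the wrist camera it gives the pose at the moment of the call.
- close_job(): hands the job in; it is judged then, once.
The state is a dict: "time": time; "qpos": joint angles; "joint_velocities": joint speeds; "tau": joint torques, N m; "tool_pos": TCP position; "orientation": TCP orientation; "ft_force": force on the tool from outside, world axes, zero at the start; "ft_torque": the same for the moment, N m; "opening": finger opening in m; "gripper_force": force on a finger pad.
Only numpy, scipy, OpenCV 4.12 (cv2) and the standard library are available. Lean on these libraries where they do the work, as an engineer would, in place of code of your own. Each camera call takes 0.05 s, during which the arm holds its last target. There are 200 camera calls.

## Working session

There is one attempt and no reset: what is moved stays moved. The work goes in short steps, Python scripts to look and compute and a tool call to move; the robot and the scene stay as the last step left them, time stands still between calls to the robot, and variables do not carry over. Pictures are saved under pics/ and viewed, at most 10 in all, crops included, and the job is handed in when it is done.

Besides the shell and the picture viewer there is one more tool, called after "Emit:" as name([rows], argument=value, ...), one row to a line, values as JSON. drive_tool: Moves the arm, as the interface text tells. Its arguments: {"type":"object","properties":{"rows":{"type":"array"},"force":{"type":"number"}},"required":["rows"]}

```bash
mkdir -p pics; ls; cat > h.py <<'E'
import numpy as np, cv2
from bench import *
def cam(n):
    m=camera_model(n); R=cv2.Rodrigues(np.array(m["rvec"],float))[0]
    return np.array(m["camera_matrix"],float),R,np.array(m["tvec"],float).ravel()
def px2w(n,uv,z):
    K,R,t=cam(n); C=-R.T@t; o=[]
    for u,v in uv:
        d=R.T@np.linalg.inv(K)@[u,v,1]; o.append(C+d*(z-C[2])/d[2])
    return np.array(o)
def w2px(n,P):
    K,R,t=cam(n); p=(np.atleast_2d(P)@R.T+t)@K.T; return p[:,:2]/p[:,2:]
def snap(n,f): 
    im=get_image(n); cv2.imwrite(f"pics/{f}.png",im[:,:,::-1]); return im
E
python3 - <<'E'
from h import *
np.set_printoptions(precision=4,suppress=True)
snap("top","top0");snap("side","side0")
for n in("top","side"):
    K,R,t=cam(n);print(n,K[0,0],-R.T@t);print(R)
s=get_state();print({k:np.round(v,4) for k,v in s.items()},tcp_to_grasp)
E
```

```text
pics
top 504.8016973252479 [ 0.2911 -0.0485  1.2527]
[[ 0.0066 -0.9998 -0.0183]
 [-0.9903 -0.004  -0.1389]
 [ 0.1388  0.019  -0.9901]]
side 474.4977220691759 [0.2967 0.6529 0.9295]
[[-0.9676 -0.2523 -0.0052]
 [-0.1916  0.748  -0.6354]
 [ 0.1642 -0.6138 -0.7722]]
{'time': np.float64(0.1), 'qpos': array([ 1.0974,  0.3328, -0.0647,  1.4608,  0.0216,  1.3499, -0.0885]), 'joint_velocities': array([-0.0011, -0.0023, -0.0011, -0.0034, -0.0007,  0.0012, -0.002 ]), 'tau': array([  0.0006, -62.4542,   0.0244, -39.0717,  -0.0615,   0.0366,
        -0.    ]), 'tool_pos': array([ 0.2722, -0.5623,  0.2219]), 'orientation': array([[ 0.9001,  0.4357, -0.0006],
       [ 0.4357, -0.9001,  0.0011],
       [-0.    , -0.0012, -1.    ]]), 'ft_force': array([-0.2409, -0.2045, -0.5115]), 'ft_torque': array([-0.0331, -0.0288,  0.0422]), 'gripper_force': np.float64(0.0), 'opening': np.float64(0.087)} 0.0187
```

View pics/top0.png

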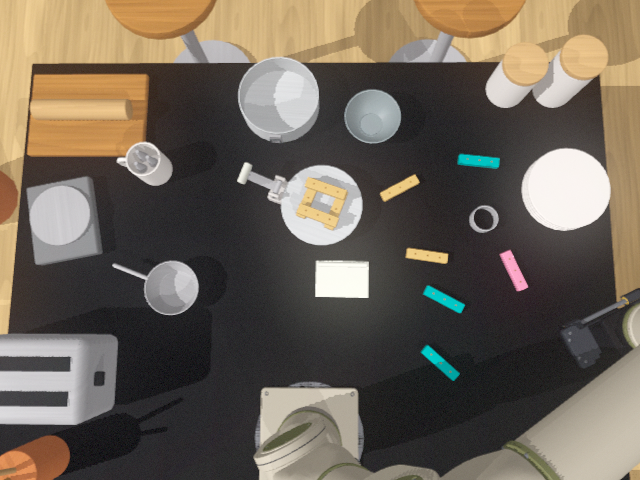

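View pics/side0.png

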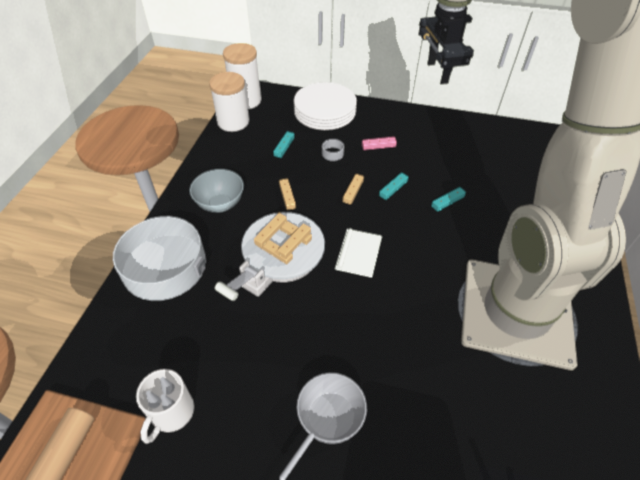

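The top view shows the two loose pale fingers at about (400,188) and (427,256), the tower at (321,203) and the lever bar at (245,173). The side view agrees: loose fingers at (288,194) and (353,189), tower at (283,237), bar at (227,291).

```bash
python3 - <<'E'
from h import *
np.set_printoptions(precision=4,suppress=True)
im=cv2.imread("pics/top0.png"); hsv=cv2.cvtColor(im,cv2.COLOR_BGR2HSV)
m=cv2.inRange(hsv,(12,60,120),(28,255,255))
def comp(n,m,boxes,z):
    for (u0,v0,u1,v1) in boxes:
        mm=np.zeros_like(m); mm[v0:v1,u0:u1]=m[v0:v1,u0:u1]
        mm=cv2.morphologyEx(mm,cv2.MORPH_CLOSE,np.ones((5,5),np.uint8))
        c=max(cv2.findContours(mm,0,2)[0],key=cv2.contourArea)
        w=px2w(n,c[:,0,:].astype(float),z)[:,:2]
        r=cv2.minAreaRect((w*1000).astype(np.float32)); b=cv2.boxPoints(r)
        e=b[1]-b[0];f=b[2]-b[1]; l=e if np.linalg.norm(e)>np.linalg.norm(f) else f
        print(n,np.array(r[0]),np.array(r[1]),"yaw",np.degrees(np.arctan2(l[1],l[0]))%180)
comp("top",m,[(375,165,425,210),(400,240,455,270)],.018)
comp("top",m,[(290,165,355,235)],.075)
im2=cv2.imread("pics/side0.png");m2=cv2.inRange(cv2.cvtColor(im2,cv2.COLOR_BGR2HSV),(12,60,120),(28,255,255))
comp("side",m2,[(275,172,300,215),(338,168,368,210)],.014)
# plate ellipse, bar
mw=cv2.inRange(hsv,(0,0,120),(180,60,255))
for nm,(u0,v0,u1,v1),z in[("plate",(278,160,366,248),.045),("bar",(234,158,254,188),.083)]:
    mm=np.zeros_like(mw);mm[v0:v1,u0:u1]=(mw|m)[v0:v1,u0:u1]
    k=13 if nm=="plate" else 1
    mm=cv2.morphologyEx(mm,cv2.MORPH_OPEN,np.ones((k,k)))
    c=max(cv2.findContours(mm,0,2)[0],key=cv2.contourArea)
    w=px2w("top",c[:,0,:].astype(float),z)[:,:2]*1000
    print(nm,cv2.minEnclosingCircle(w.astype(np.float32)),cv2.minAreaRect(w.astype(np.float32)))
a=cv2.resize(im[130:280,220:470],None,fx=3.2,fy=3.2,interpolation=3)
b=cv2.resize(im2[160:310,200:380],None,fx=3.2,fy=3.2,interpolation=3)
cv2.imwrite("pics/c1.png",a);cv2.imwrite("pics/c2.png",b)
E
```

```text
top [ 603.3116 -221.7588] [ 26.7111 104.1016] yaw 118.48273
top [ 433.1261 -285.7004] [103.1571  27.1237] yaw 81.739746
top [551.1588 -26.655 ] [105.8978 102.4295] yaw 69.491646
side [ 603.8331 -221.072 ] [ 27.5204 117.3494] yaw 118.34396
side [ 434.4539 -285.2126] [117.734   28.9765] yaw 82.25468
plate ((559.2406005859375, -18.58999252319336), 110.2709732055664) ((554.1007690429688, -27.120849609375), (199.8531494140625, 199.7006072998047), 23.73969268798828)
bar ((621.7741088867188, 154.52542114257812), 27.52920150756836) ((623.193115234375, 154.838134765625), (51.71392822265625, 38.32390594482422), 1.43876314163208)
```

View pics/c1.png

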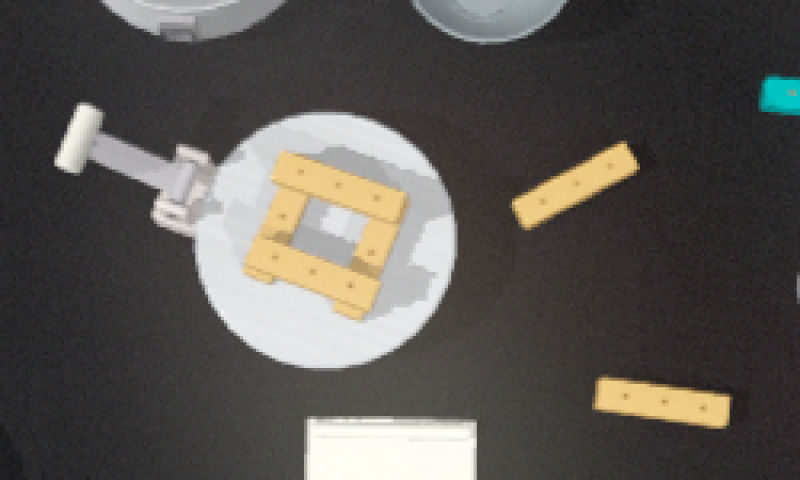

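The crop confirms the second layer runs along the lever direction (far finger (340,186), near one (312,273) in the crop). The third layer therefore lies at yaw about -21°, equivalent to 159°.

```bash
cat >> h.py <<'E'
def mv(x,y,z,yaw):
    from scipy.spatial.transform import Rotation as Ro
    s=get_state();R=np.array(s["orientation"]);p=np.array(s["tool_pos"])
    c,n=np.cos(np.radians(yaw)),np.sin(np.radians(yaw))
    T=np.array([[c,n,0],[n,-c,0],[0,0,-1.]])
    print("turn",np.round(Ro.from_matrix(R.T@T).as_rotvec(degrees=True),1),"shift",np.round(R.T@(np.array([x,y,z])-p),4),
      "| pos",np.round(p,4),"yaw",round(np.degrees(np.arctan2(R[1,0],R[0,0])),1),"F",np.round(s["ft_force"],1),"op",round(float(s["opening"]),4),"g",round(float(s["gripper_force"]),1),"t",s["time"])
E
python3 - <<'E'
from h import *
mv(.434,-.2855,.13,82)
f=lambda u,v:(u/3.2+220,v/3.2+130)
print(px2w("top",[f(340,186),f(312,273),f(326,230)],.081), px2w("top",[f(79,137)],.085))
E
```

```text
turn [ -0.1  -0.  -56.2] shift [ 0.2663 -0.1785  0.0921] | pos [ 0.2722 -0.5623  0.2219] yaw 25.8 F [-0.2 -0.2 -0.5] op 0.087 g 0.0 t 0.1
[[ 0.58564274 -0.03974359  0.081     ]
 [ 0.51976238 -0.01939952  0.081     ]
 [ 0.55220378 -0.02953666  0.081     ]] [[0.62174986 0.15524512 0.085     ]]
```

The rows are not in the units I measure in: shifts go in shares of 0.4 m and turns go in shares of 4 rad. I convert before sending: 0.2663 m is 0.6658, -0.1785 m is -0.4463, -56.2 degrees is -0.2452.

Emit:
drive_tool([
  [0, 0, -0.0436, 0.1125, -0.075, 0.0375, 1],
  [0, 0, -0.0873, 0.225, -0.15, 0.075, 1],
  [0, 0, -0.1309, 0.3375, -0.225, 0.1125, 1],
  [0, 0, -0.1745, 0.45, -0.3, 0.15, 0.5],
  [0, 0, -0.2182, 0.5625, -0.375, 0.1875, 0.2],
  [0, 0, -0.2443, 0.6375, -0.425, 0.22, 0.2],
  [0, 0, -0.2452, 0.6658, -0.4463, 0.23, 0.2],
  [0, 0, -0.2452, 0.6658, -0.4463, 0.23, 0.2],
  [0, 0, -0.2452, 0.6658, -0.4463, 0.23, 0.2],
], force=12)

```text
time: 1.23
tool_pos: [0.4335, -0.2879, 0.1309]
orientation: [[0.143, 0.99, 0.0], [0.99, -0.143, -0.001], [-0.001, 0.0, -1.0]]
ft_force: [0.7, 0.5, 0.1]
opening: 0.0528
gripper_force: 0.0
```

```bash
python3 - <<'E'
from h import *
mv(.434,-.2855,.005,82)
im=snap("wrist","w1")
print(w2px("wrist",[(.434,-.2855,.018)]))
E
```

```text
turn [ 0.   0.1 -0.2] shift [2.600e-03 1.000e-04 1.259e-01] | pos [ 0.4335 -0.2879  0.1309] yaw 81.8 F [0.7 0.5 0.1] op 0.0528 g 0.0 t 1.225
[[313.01596937 235.36495561]]
```

View pics/w1.png

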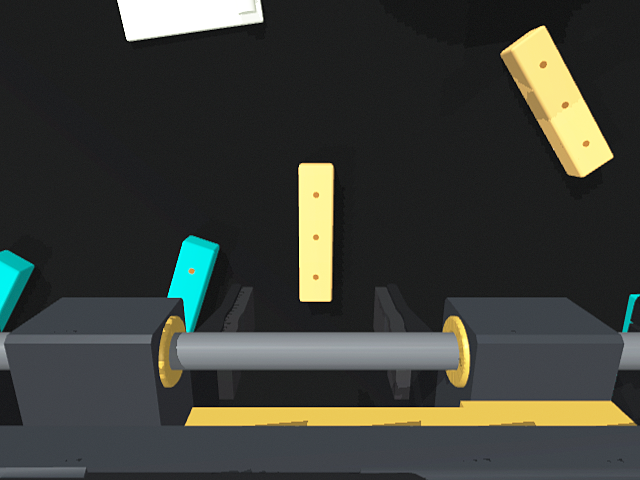

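The wrist view shows the finger between the pads with its centre at (316,237), within 2 mm of the prediction. I'll go down and grip.

Scaled: 0.126 m is 0.315, 0.115 m is 0.2875, -0.2 degrees is -0.0009.

Emit:
drive_tool([
  [0, 0, -0.0009, 0.005, 0.0025, 0.1, 0.2],
  [0, 0, -0.0009, 0.005, 0.0025, 0.2125, 0.2],
  [0, 0, -0.0009, 0.005, 0.0025, 0.2875, 0.2],
  [0, 0, -0.0009, 0.005, 0.0025, 0.315, 0.2],
  [0, 0, -0.0009, 0.005, 0.0025, 0.315, 0.2],
  [0, 0, -0.0009, 0.005, 0.0025, 0.315, -1],
  [0, 0, -0.0009, 0.005, 0.0025, 0.315, -1],
  [0, 0, -0.0009, 0.005, 0.0025, 0.315, -1],
  [0, 0, -0.0009, 0.005, 0.0025, 0.315, -1],
], force=12)

```text
time: 2.4
tool_pos: [0.4357, -0.2842, 0.0049]
orientation: [[0.135, 0.991, 0.0], [0.991, -0.135, -0.0], [-0.0, 0.001, -1.0]]
ft_force: [-0.7, 0.2, 3.2]
opening: 0.024
gripper_force: 12.0
```

Scaled: -0.165 m is -0.4125, -0.15 m is -0.375.

Emit:
drive_tool([
  [0, 0, 0, 0, 0, -0.05, -1],
  [0, 0, 0, 0, 0, -0.15, -1],
  [0, 0, 0, 0, 0, -0.275, -1],
  [0, 0, 0, 0, 0, -0.375, -1],
  [0, 0, 0, 0, 0, -0.4125, -1],
  [0, 0, 0, 0, 0, -0.4125, -1],
])

```text
time: 3.15
tool_pos: [0.4357, -0.2842, 0.1697]
orientation: [[0.135, 0.991, 0.001], [0.991, -0.135, -0.001], [-0.001, 0.001, -1.0]]
ft_force: [-0.3, -0.8, -0.7]
opening: 0.0238
gripper_force: 12.0
```

```bash
python3 - <<'E'
from h import *
mv(.566,.006,.17,159.2)
E
```

```text
turn [  0.    0.1 -77. ] shift [ 0.3052  0.0898 -0.0004] | pos [ 0.4357 -0.2842  0.1697] yaw 82.2 F [-0.3 -0.8 -0.7] op 0.0238 g 12.0 t 3.15
```

Scaled: 0.305 m is 0.7625, 0.285 m is 0.7125, -77 degrees is -0.336.

Emit:
drive_tool([
  [0, 0, -0.0349, 0.0625, 0.02, 0, -1],
  [0, 0, -0.0742, 0.1625, 0.0475, 0, -1],
  [0, 0, -0.1134, 0.2625, 0.0775, 0, -1],
  [0, 0, -0.1527, 0.3625, 0.1075, 0, -1],
  [0, 0, -0.192, 0.4625, 0.135, 0, -1],
  [0, 0, -0.2313, 0.55, 0.1625, 0, -1],
  [0, 0, -0.2705, 0.6375, 0.1875, 0, -1],
  [0, 0, -0.3098, 0.7125, 0.21, 0, -1],
  [0, 0, -0.336, 0.7625, 0.225, 0, -1],
  [0, 0, -0.336, 0.7625, 0.225, 0, -1],
])

```text
time: 4.4
tool_pos: [0.5652, 0.0078, 0.1675]
orientation: [[-0.936, 0.352, -0.003], [0.352, 0.936, 0.002], [0.003, 0.001, -1.0]]
ft_force: [0.2, -1.2, -0.7]
opening: 0.0239
gripper_force: 12.0
```

Scaled: 0.045 m is 0.1125, 0.02 m is 0.05.

Emit:
drive_tool([
  [0, 0, 0, 0, 0, 0.05, -1],
  [0, 0, 0, 0, 0, 0.1125, -1],
  [0, 0, 0, 0, 0, 0.1125, -1],
  [0, 0, 0, 0, 0, 0.1125, -1],
])

```text
time: 4.9
tool_pos: [0.5658, 0.0054, 0.1246]
orientation: [[-0.934, 0.356, -0.0], [0.356, 0.934, -0.0], [0.0, -0.0, -1.0]]
ft_force: [-0.5, 0.4, -0.2]
opening: 0.0236
gripper_force: 12.0
```

```bash
python3 - <<'E'
from h import *
mv(.566,.006,.087,159.2)
snap("wrist","w2")
im=snap("side","s2"); cv2.imwrite("pics/s2c.png",cv2.resize(im[170:310,200:360,::-1],None,fx=3.5,fy=3.5,interpolation=3))
E
```

```text
turn [-0.  -0.  -0.1] shift [0.0001 0.0007 0.0376] | pos [0.5658 0.0054 0.1246] yaw 159.1 F [-0.5  0.4 -0.2] op 0.0236 g 12.0 t 4.9
```

View pics/w2.png

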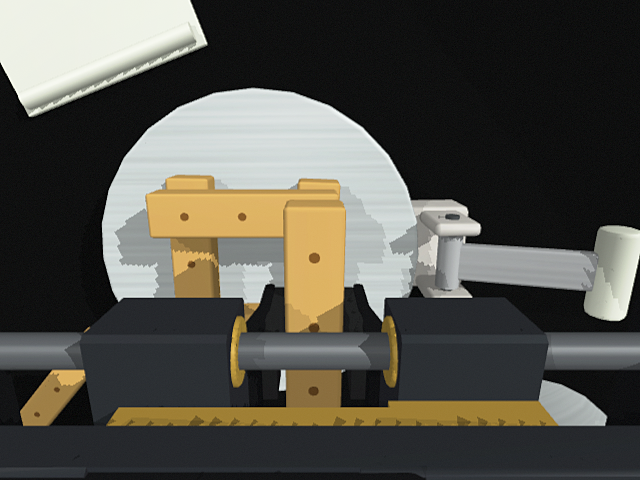

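The wrist view shows the held finger (column 315) aligned with the plate x direction, above the +y bottom finger and square to the second layer. I'll lower it and release.

Scaled: 0.0385 m is 0.0963, 0.038 m is 0.095.

Emit:
drive_tool([
  [0, 0, 0, 0, 0, 0.0375, -1],
  [0, 0, 0, 0, 0, 0.0675, -1],
  [0, 0, 0, 0, 0, 0.085, -1],
  [0, 0, 0, 0, 0, 0.0925, -1],
  [0, 0, 0, 0, 0, 0.095, -1],
  [0, 0, 0, 0, 0, 0.0963, -1],
  [0, 0, 0, 0, 0, 0.0963, -1],
])

```text
time: 5.88
tool_pos: [0.5661, 0.006, 0.0863]
orientation: [[-0.935, 0.355, 0.0], [0.355, 0.935, -0.0], [-0.0, 0.0, -1.0]]
ft_force: [0.0, -0.1, 0.1]
opening: 0.0242
gripper_force: 12.0
```

Emit:
drive_tool([
  [0, 0, 0, 0, 0, 0, -0.2],
  [0, 0, 0, 0, 0, 0, 0],
  [0, 0, 0, 0, 0, 0, 0],
  [0, 0, 0, 0, 0, 0, 0],
  [0, 0, 0, 0, 0, -0.05, 0],
  [0, 0, 0, 0, 0, -0.125, 0.1],
  [0, 0, 0, 0, 0, -0.2, 0.2],
  [0, 0, 0, 0, 0, -0.2, 0.2],
])

```text
time: 6.88
tool_pos: [0.5676, 0.0064, 0.1698]
orientation: [[-0.935, 0.354, 0.005], [0.354, 0.935, -0.0], [-0.005, 0.002, -1.0]]
ft_force: [-0.4, 0.6, -0.8]
opening: 0.0515
gripper_force: 0.0
```

```bash
python3 - <<'E'
from h import *
mv(.6035,-.2214,.14,118.4)
E
```

```text
turn [ 0.2  0.3 40.8] shift [-0.1142 -0.2003  0.0301] | pos [0.5676 0.0064 0.1698] yaw 159.2 F [-0.4  0.6 -0.8] op 0.0515 g 0.0 t 6.875
```

Scaled: -0.2 m is -0.5, -0.1142 m is -0.2855, 40.8 degrees is 0.178.

Emit:
drive_tool([
  [0, 0, 0.0349, -0.0575, -0.1, 0, 0.2],
  [0, 0, 0.0698, -0.115, -0.2, 0, 0.2],
  [0, 0, 0.1047, -0.1725, -0.3, 0.025, 0.2],
  [0, 0, 0.1396, -0.23, -0.4, 0.05, 0.2],
  [0, 0, 0.1658, -0.27, -0.475, 0.075, 0.2],
  [0, 0, 0.178, -0.2855, -0.5, 0.075, 0.2],
  [0, 0, 0.178, -0.2855, -0.5, 0.075, 0.2],
  [0, 0, 0.178, -0.2855, -0.5, 0.075, 0.2],
])

```text
time: 7.88
tool_pos: [0.6023, -0.2194, 0.1368]
orientation: [[-0.479, 0.878, 0.001], [0.878, 0.479, 0.001], [0.0, 0.001, -1.0]]
ft_force: [-0.1, 0.7, 0.4]
opening: 0.0523
gripper_force: 0.0
```

```bash
python3 - <<'E'
from h import *
mv(.6035,-.2214,.005,118.4)
snap("wrist","w3"); print(w2px("wrist",[(.6035,-.2214,.018)]))
snap("top","t3")
E
```

```text
turn [ 0.1 -0.   0.2] shift [-0.0023 -0.      0.1318] | pos [ 0.6023 -0.2194  0.1368] yaw 118.6 F [-0.1  0.7  0.4] op 0.0523 g 0.0 t 7.875
[[312.8158837  239.11413668]]
```

View pics/w3.png

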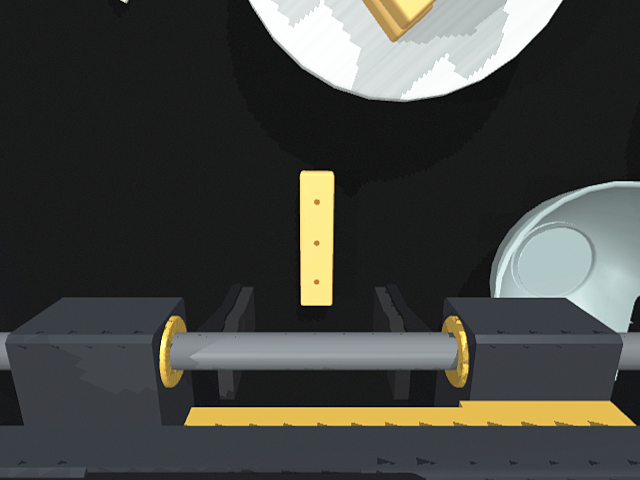

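The wrist view shows loose finger a at (316,243), aligned with the pads. I'll grip it.

Scaled: 0.1318 m is 0.3295, 0.12 m is 0.3, 0.2 degrees is 0.0009.

Emit:
drive_tool([
  [0, 0, 0.0009, -0.01, 0.0025, 0.1125, 0.2],
  [0, 0, 0.0009, -0.01, 0.0025, 0.225, 0.2],
  [0, 0, 0.0009, -0.01, 0.0025, 0.3, 0.2],
  [0, 0, 0.0009, -0.01, 0.0025, 0.3295, 0.2],
  [0, 0, 0.0009, -0.01, 0.0025, 0.3295, 0.2],
  [0, 0, 0.0009, -0.01, 0.0025, 0.3295, -1],
  [0, 0, 0.0009, -0.01, 0.0025, 0.3295, -1],
  [0, 0, 0.0009, -0.01, 0.0025, 0.3295, -1],
  [0, 0, 0.0009, -0.01, 0.0025, 0.3295, -1],
])

```text
time: 9.1
tool_pos: [0.6049, -0.2247, 0.0048]
orientation: [[-0.473, 0.881, 0.001], [0.881, 0.473, -0.0], [-0.001, 0.001, -1.0]]
ft_force: [0.2, 0.8, 1.8]
opening: 0.0239
gripper_force: 12.0
```

Scaled: -0.165 m is -0.4125, -0.15 m is -0.375.

Emit:
drive_tool([
  [0, 0, 0, 0, 0, -0.05, -1],
  [0, 0, 0, 0, 0, -0.15, -1],
  [0, 0, 0, 0, 0, -0.275, -1],
  [0, 0, 0, 0, 0, -0.375, -1],
  [0, 0, 0, 0, 0, -0.4125, -1],
  [0, 0, 0, 0, 0, -0.4125, -1],
  [0, 0, 0, 0, 0, -0.4125, -1],
])

```text
time: 9.98
tool_pos: [0.6037, -0.2244, 0.1676]
orientation: [[-0.473, 0.881, -0.002], [0.881, 0.473, 0.001], [0.002, -0.002, -1.0]]
ft_force: [-0.4, -0.3, -0.5]
opening: 0.0238
gripper_force: 12.0
```

```bash
python3 - <<'E'
from h import *
mv(.5405,-.061,.17,159.2)
E
```

```text
turn [ -0.1  -0.1 -41. ] shift [ 0.1739  0.0216 -0.0021] | pos [ 0.6037 -0.2244  0.1676] yaw 118.2 F [-0.4 -0.3 -0.5] op 0.0238 g 12.0 t 9.975
```

Scaled: 0.174 m is 0.435, 0.165 m is 0.4125, -41 degrees is -0.1789.

Emit:
drive_tool([
  [0, 0, -0.0262, 0.0625, 0.0075, 0, -1],
  [0, 0, -0.0567, 0.1375, 0.0175, 0, -1],
  [0, 0, -0.0873, 0.2125, 0.0275, 0, -1],
  [0, 0, -0.1178, 0.2875, 0.035, 0, -1],
  [0, 0, -0.1484, 0.3625, 0.045, 0, -1],
  [0, 0, -0.1702, 0.4125, 0.0525, 0, -1],
  [0, 0, -0.1789, 0.435, 0.055, 0, -1],
  [0, 0, -0.1789, 0.435, 0.055, 0, -1],
  [0, 0, -0.1789, 0.435, 0.055, 0.05, -1],
  [0, 0, -0.1789, 0.435, 0.055, 0.1, -1],
])

```text
time: 11.22
tool_pos: [0.5419, -0.0623, 0.1284]
orientation: [[-0.934, 0.358, 0.0], [0.358, 0.934, -0.0], [-0.0, -0.0, -1.0]]
ft_force: [-0.3, 0.3, -0.3]
opening: 0.0238
gripper_force: 12.0
```

Emit:
drive_tool([
  [0, 0, 0, 0, 0, 0, -1],
  [0, 0, 0, 0, 0, 0, -1],
  [0, 0, 0, 0, 0, 0, -1],
])

```text
time: 11.6
tool_pos: [0.5422, -0.0611, 0.1301]
orientation: [[-0.935, 0.355, 0.001], [0.355, 0.935, -0.0], [-0.001, 0.0, -1.0]]
ft_force: [-1.4, -0.3, 0.0]
opening: 0.0239
gripper_force: 12.0
```

```bash
python3 - <<'E'
from h import *
mv(.5405,-.061,.0862,159.2)
snap("wrist","w4")
E
```

```text
turn [ 0.   0.1 -0. ] shift [ 0.0017 -0.0005  0.0439] | pos [ 0.5422 -0.0611  0.1301] yaw 159.2 F [-1.4 -0.3  0. ] op 0.0239 g 12.0 t 11.6
```

View pics/w4.png

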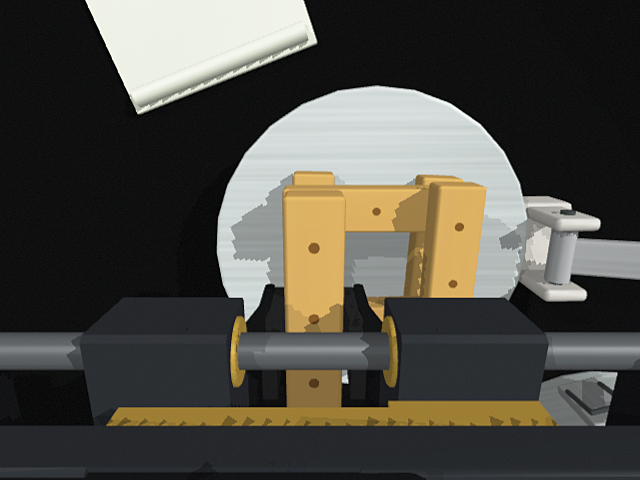

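The first third-layer finger (around (457,230)) lies level and straight. The held finger (column 315) is parallel to it over the -y side. I'll lower and release.

Scaled: 0.0439 m is 0.1098, 0.0435 m is 0.1088.

Emit:
drive_tool([
  [0, 0, 0, 0.005, 0, 0.0375, -1],
  [0, 0, 0, 0.005, 0, 0.075, -1],
  [0, 0, 0, 0.005, 0, 0.095, -1],
  [0, 0, 0, 0.005, 0, 0.105, -1],
  [0, 0, 0, 0.005, 0, 0.1088, -1],
  [0, 0, 0, 0.005, 0, 0.1098, -1],
  [0, 0, 0, 0.005, 0, 0.1098, -1],
])

```text
time: 12.52
tool_pos: [0.5401, -0.0601, 0.0857]
orientation: [[-0.935, 0.355, 0.001], [0.355, 0.935, -0.0], [-0.001, 0.0, -1.0]]
ft_force: [-0.7, 0.0, 0.9]
opening: 0.0242
gripper_force: 12.0
```

Scaled: -0.08 m is -0.2, -0.05 m is -0.125.

Emit:
drive_tool([
  [0, 0, 0, 0, 0, 0, -0.2],
  [0, 0, 0, 0, 0, 0, 0],
  [0, 0, 0, 0, 0, 0, 0],
  [0, 0, 0, 0, 0, 0, 0],
  [0, 0, 0, 0, 0, -0.05, 0],
  [0, 0, 0, 0, 0, -0.125, 0],
  [0, 0, 0, 0, 0, -0.2, 0],
  [0, 0, 0, 0, 0, -0.2, 0],
  [0, 0, 0, 0, 0, -0.2, 0],
])

```text
time: 13.65
tool_pos: [0.5397, -0.0602, 0.1657]
orientation: [[-0.935, 0.355, 0.0], [0.355, 0.935, -0.0], [-0.0, -0.0, -1.0]]
ft_force: [-0.2, -0.1, -0.2]
opening: 0.0434
gripper_force: 0.0
```

```bash
python3 - <<'E'
from h import *
mv(.6218,.1552,.17,159.2)
E
```

```text
turn [-0.  0.  0.] shift [-0.0003  0.2305 -0.0043] | pos [ 0.5397 -0.0602  0.1657] yaw 159.2 F [-0.2 -0.1 -0.2] op 0.0434 g 0.0 t 13.65
```

Scaled: 0.2305 m is 0.5763, 0.205 m is 0.5125.

Emit:
drive_tool([
  [0, 0, 0, 0, 0.075, -0.01, 0],
  [0, 0, 0, 0, 0.1875, -0.01, -0.5],
  [0, 0, 0, 0, 0.3, -0.01, -1],
  [0, 0, 0, 0, 0.4125, -0.01, -1],
  [0, 0, 0, 0, 0.5125, -0.01, -1],
  [0, 0, 0, 0, 0.5763, -0.01, -1],
  [0, 0, 0, 0, 0.5763, 0.05, -1],
  [0, 0, 0, 0, 0.5763, 0.1375, -1],
  [0, 0, 0, 0, 0.5763, 0.1375, -1],
  [0, 0, 0, 0, 0.5763, 0.1375, -1],
], force=20)

```text
time: 14.9
tool_pos: [0.6218, 0.1555, 0.1113]
orientation: [[-0.935, 0.355, 0.0], [0.355, 0.935, 0.0], [-0.0, 0.0, -1.0]]
ft_force: [-0.6, 0.4, 0.4]
opening: 0.0003
gripper_force: 0.0
```

```bash
python3 - <<'E'
from h import *
mv(.6218,.1552,.089,159.2)
a=snap("wrist","w5"); b=snap("side","s5"); t=snap("top","t5")
h=lambda i,y,x:cv2.resize(i[y:y+150,x:x+200,::-1],(400,300),interpolation=3)
cv2.imwrite("pics/m5.png",np.vstack([np.hstack([h(b,170,190),h(t,120,220)]),np.hstack([cv2.resize(a[:,:,::-1],(400,300)),np.zeros((300,400,3),np.uint8)])]))
E
```

```text
turn [0. 0. 0.] shift [-0.0001 -0.0003  0.0223] | pos [0.6218 0.1555 0.1113] yaw 159.2 F [-0.6  0.4  0.4] op 0.0003 g 0.0 t 14.9
```

View pics/m5.png

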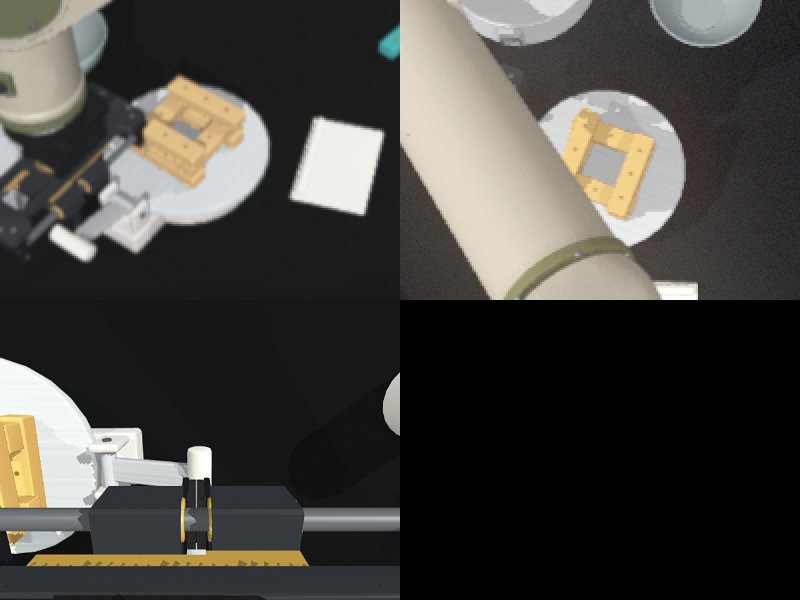

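The third layer stands in order, and the shut fingers are centred over the bar. I'll press slowly, about 2 mm per row.

Scaled: 0.0315 m is 0.0788, 0.03 m is 0.075.

Emit:
drive_tool([
  [0, 0, 0, 0, 0, 0.03, -1],
  [0, 0, 0, 0, 0, 0.0475, -1],
  [0, 0, 0, 0, 0, 0.0525, -1],
  [0, 0, 0, 0, 0, 0.0563, -1],
  [0, 0, 0, 0, 0, 0.06, -1],
  [0, 0, 0, 0, 0, 0.0638, -1],
  [0, 0, 0, 0, 0, 0.0675, -1],
  [0, 0, 0, 0, 0, 0.0713, -1],
  [0, 0, 0, 0, 0, 0.075, -1],
  [0, 0, 0, 0, 0, 0.0788, -1],
])

```text
time: 16.3
tool_pos: [0.6219, 0.1556, 0.079]
orientation: [[-0.935, 0.354, 0.001], [0.354, 0.935, 0.0], [-0.001, 0.001, -1.0]]
ft_force: [0.3, 1.8, 2.1]
opening: 0.0003
gripper_force: 1.0
```

Scaled: 0.015 m is 0.0375, 0.0135 m is 0.0338.

Emit:
drive_tool([
  [0, 0, 0, 0, 0, 0.0038, -1],
  [0, 0, 0, 0, 0, 0.0075, -1],
  [0, 0, 0, 0, 0, 0.0113, -1],
  [0, 0, 0, 0, 0, 0.015, -1],
  [0, 0, 0, 0, 0, 0.0188, -1],
  [0, 0, 0, 0, 0, 0.0225, -1],
  [0, 0, 0, 0, 0, 0.0263, -1],
  [0, 0, 0, 0, 0, 0.03, -1],
  [0, 0, 0, 0, 0, 0.0338, -1],
  [0, 0, 0, 0, 0, 0.0375, -1],
])

```text
time: 17.55
tool_pos: [0.6219, 0.1558, 0.0642]
orientation: [[-0.935, 0.354, 0.001], [0.354, 0.935, 0.001], [-0.001, 0.001, -1.0]]
ft_force: [0.8, 1.3, 4.1]
opening: 0.0006
gripper_force: 1.9
```

Scaled: 0.015 m is 0.0375, 0.0135 m is 0.0338.

Emit:
drive_tool([
  [0, 0, 0, 0, 0, 0.0038, -1],
  [0, 0, 0, 0, 0, 0.0075, -1],
  [0, 0, 0, 0, 0, 0.0113, -1],
  [0, 0, 0, 0, 0, 0.015, -1],
  [0, 0, 0, 0, 0, 0.0188, -1],
  [0, 0, 0, 0, 0, 0.0225, -1],
  [0, 0, 0, 0, 0, 0.0263, -1],
  [0, 0, 0, 0, 0, 0.03, -1],
  [0, 0, 0, 0, 0, 0.0338, -1],
  [0, 0, 0, 0, 0, 0.0375, -1],
])

```text
time: 18.8
tool_pos: [0.6217, 0.1554, 0.0489]
orientation: [[-0.935, 0.355, 0.0], [0.355, 0.935, 0.0], [-0.0, 0.0, -1.0]]
ft_force: [1.4, 2.6, 5.3]
opening: 0.0001
gripper_force: 2.8
```

Scaled: 0.005 m is 0.0125, 0.004 m is 0.01.

Emit:
drive_tool([
  [0, 0, 0, 0, 0, 0.0038, -1],
  [0, 0, 0, 0, 0, 0.0075, -1],
  [0, 0, 0, 0, 0, 0.01, -1],
  [0, 0, 0, 0, 0, 0.0125, -1],
  [0, 0, 0, 0, 0, 0.0125, -1],
  [0, 0, 0, 0, 0, 0.0125, -1],
  [0, 0, 0, 0, 0, 0.0125, -1],
  [0, 0, 0, 0, 0, 0.0125, -1],
])

```text
time: 19.8
tool_pos: [0.6216, 0.155, 0.0443]
orientation: [[-0.935, 0.355, 0.0], [0.355, 0.935, -0.001], [-0.0, -0.001, -1.0]]
ft_force: [-0.3, 0.8, 9.4]
opening: 0.0006
gripper_force: 4.9
```

```bash
python3 - <<'E'
from h import *
mv(.6218,.1552,.044,159.2)
a=snap("wrist","w6"); b=snap("side","s6"); t=snap("top","t6")
h=lambda i,y,x:cv2.resize(i[y:y+150,x:x+200,::-1],(400,300),interpolation=3)
cv2.imwrite("pics/m6.png",np.vstack([np.hstack([h(b,170,190),h(t,120,220)]),np.hstack([cv2.resize(a[:,:,::-1],(400,300)),np.zeros((300,400,3),np.uint8)])]))
E
```

```text
turn [-0.  0.  0.] shift [-0.0001  0.0002  0.0003] | pos [0.6216 0.155  0.0443] yaw 159.2 F [-0.3  0.8  9.4] op 0.0006 g 4.9 t 19.8
```

View pics/m6.png

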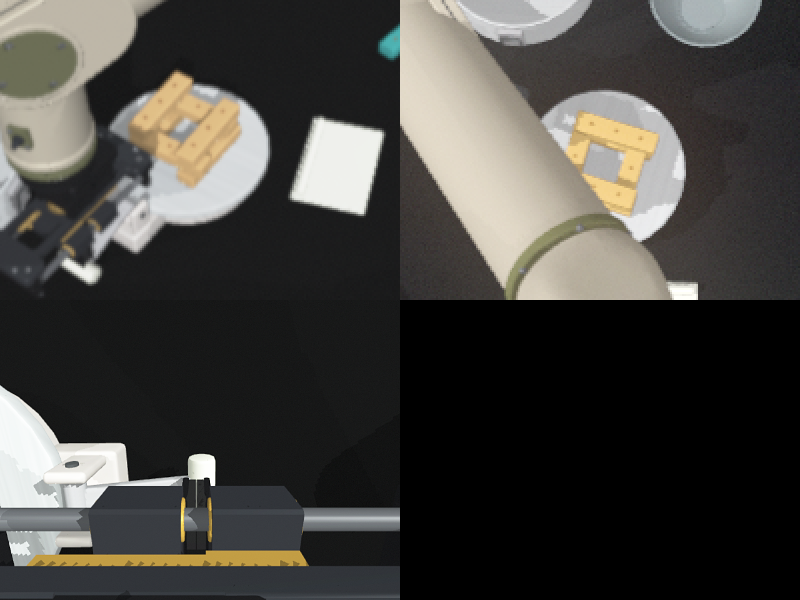

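The tower has swung a quarter turn with all three layers in order, and the bar is held down at 9 N. I'll hold briefly, then hand in.

Emit:
drive_tool([
  [0, 0, 0, 0, 0, 0, -1],
  [0, 0, 0, 0, 0, 0, -1],
  [0, 0, 0, 0, 0, 0, -1],
  [0, 0, 0, 0, 0, 0, -1],
  [0, 0, 0, 0, 0, 0, -1],
  [0, 0, 0, 0, 0, 0, -1],
])

```text
time: 20.7
tool_pos: [0.6216, 0.1551, 0.0443]
orientation: [[-0.935, 0.355, 0.0], [0.355, 0.935, -0.001], [-0.0, -0.001, -1.0]]
ft_force: [0.3, 1.2, 9.3]
opening: 0.0004
gripper_force: 4.9
```

```bash
python3 - <<'E'
from h import *
mv(.6218,.1552,.044,159.2); print(close_job())
E
```

```text
turn [-0.  0.  0.] shift [-0.0001  0.0002  0.0003] | pos [0.6216 0.1551 0.0443] yaw 159.2 F [0.3 1.2 9.3] op 0.0004 g 4.9 t 20.7
the job is handed in; nothing more can be done
None
```

The job is handed in at 20.7 s, verdict not shown: both loose fingers lie on the tower as its third layer, the tower has swung a quarter turn in order, and the fingers hold the lever at the third click with about 9 N.

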